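Put the round bead jars on their saucers

TASK

Put the four round bead jars away: stand each one in the wooden saucer of its own size, the smallest jar in the smallest saucer and so on up to the largest in the largest, flat on the saucer's floor inside its rim. Keep the jars upright and set them down gently, never dropping them, and leave the two square jars where they stand.

Things in the scene. Friction and masses are not known exactly. Their poses are not given: they have to be found in the camera images.
- jar_tiny: the smallest of the four round jars: a loose upright clear cylinder with brass beads inside and a grey metal screw cap of the same diameter, 30 mm in diameter and 64 mm tall over the cap (cap 14 mm), about 60 g; origin at the centre of its underside, z up its axis. Rigid; starts standing on the bench
- jar_small: the second smallest of the four round jars: a loose upright clear cylinder with brass beads inside and a grey metal screw cap of the same diameter, 40 mm in diameter and 68 mm tall over the cap (cap 14 mm), about 100 g; origin at the centre of its underside, z up its axis. Rigid; starts standing on the bench
- jar_medium: the second largest of the four round jars: a loose upright clear cylinder with brass beads inside and a grey metal screw cap of the same diameter, 50 mm in diameter and 72 mm tall over the cap (cap 14 mm), about 160 g; origin at the centre of its underside, z up its axis. Rigid; starts standing on the bench
- jar_large: the largest of the four round jars: a loose upright clear cylinder with brass beads inside and a grey metal screw cap of the same diameter, 60 mm in diameter and 76 mm tall over the cap (cap 14 mm), about 240 g; origin at the centre of its underside, z up its axis. Rigid; starts standing on the bench
- saucer_tiny: the smallest of the four round wooden saucers, the place for the smallest round jar: pale wood, fixed to the bench, 58 mm outside diameter, flat floor 50 mm in diameter and 6 mm above the bench, rim 4 mm thick and 14 mm high; origin at the centre of its underside (bench height), z up
- saucer_small: the second smallest of the four round wooden saucers, the place for the second smallest round jar: pale wood, fixed to the bench, 68 mm outside diameter, flat floor 60 mm in diameter and 6 mm above the bench, rim 4 mm thick and 14 mm high; origin at the centre of its underside (bench height), z up
- saucer_medium: the second largest of the four round wooden saucers, the place for the second largest round jar: pale wood, fixed to the bench, 78 mm outside diameter, flat floor 70 mm in diameter and 6 mm above the bench, rim 4 mm thick and 14 mm high; origin at the centre of its underside (bench height), z up
- saucer_large: the largest of the four round wooden saucers, the place for the largest round jar: pale wood, fixed to the bench, 88 mm outside diameter, flat floor 80 mm in diameter and 6 mm above the bench, rim 4 mm thick and 14 mm high; origin at the centre of its underside (bench height), z up
- square_jar_a: smaller of the two square jars, to be left alone: a loose clear block-shaped jar with brass beads and a square grey metal cap, 38 x 38 mm and 66 mm tall; origin at the centre of its underside, x and y square to its sides, z up
- square_jar_b: larger of the two square jars, to be left alone: a loose clear block-shaped jar with brass beads and a square grey metal cap, 48 x 48 mm and 70 mm tall; origin at the centre of its underside, x and y square to its sides, z up

How it is judged:
By the outcome, as a careful person would: the job done as asked, in the order asked, and still so for the second after the job is handed in, with the robot touching nothing.
It also fails if it takes over 112 s, if anything falls off the work surface, if the arm or the gripper's body presses on something with over 40 N, if the wrist force passes 120 N, or if a joint passes its speed limit or range.

ROBOT

A 6-joint arm with a two-finger parallel gripper is mounted at the origin on the work surface. World frame = base frame: x ahead of the robot, y to its left, z up, the work surface at z = 0. Lengths are in m, angles in rad, forces in N, time in s.
With the tool pointing down it reaches from about 0.35 to 0.775 m from the base axis. Payload 7.3 kg.
Tool frame: the origin (TCP) lies at the very end of the fingers, on their centre line; the grasp point (between the pads) lies 19 mm behind it (robot.tcp_to_grasp is the z of the grasp point in the tool frame, in m); z points along the fingers, y is the line along which they close (so a half turn about z gives the same grasp; the last joint's range is limited). The gripper opens to 92 mm and grips with 3 to 60 N. Pads are 19 mm wide; open, the fingers measure 130 mm over their backs; the gripper's body (75 mm by 190 mm) begins 47 mm behind the grasp point.
Start: joints at [-1.39, 0.342, 1.524, -0, 1.275, -0.146], TCP at [0.169, -0.497, 0.227] pointing down, gripper open.
Joint ranges: [-2.53, 2.53], [-0.77, 2.02], [0.04, 2.7], [-1, 4.14], [0.28, 2.66], [-3.11, 3.11]. Speed limits (rad/s): [2.57, 2.57, 3.14, 3.14, 3.14, 3.14].

INTERFACE

Orientations are given as [roll, pitch, yaw] about the fixed x, y, z axes, in that order (R = Rz(yaw) Ry(pitch) Rx(roll)).
In Python, from cell import monitor, read_camera, get_calibration, job, robot gives the robot as it stands. The module is installed in compiled form; this text tells all that it offers.
- The arm moves only by the tool send_rows, never from a script. Its argument "targets" is a list of rows, each an object with "translation": the shift along the tool's x, y, z in cm, a list of three; "spin": the turn about the tool's z in degrees; "jaw": the opening, from 0 (shut) to 1 (fully open). A call has exactly 5 rows; each row is the pose to reach, as a shift and turn from the pose commanded when the call began, along the tool's axes at that moment; what a row does not reach only later rows make up. A row lasts 1/10 s, in which the tool goes at most 50 mm and 8.59 degrees, less where a joint would pass 70% of its speed; a pose out of reach is approached as far as the arm can. A call with a gripper value outside its range is refused whole. The fingers move at their own pace and stop on an object; "force" is the grip in N (left out, the last holds). Time passes only in rows, so rows that repeat a pose let the fingers close, or fill a call up. It gives the time, the measured TCP pose, the force, the opening and the grip force at its end, in the units of the state.
- monitor.observe(): the state, without advancing time (a new reading comes with each control period).
- read_camera(name): name is "side" or "top" or "wrist"; returns (picture, depth): 420x560x3 uint8, red, green, blue; 420x560 float32, m along the optical axis (not along the pixel's ray), 0 where there is no reading.
- get_calibration(name): a dict with "intrinsics" (3x3 intrinsics, pixels), "D" ([k1, k2, p1, p2, k3] as OpenCV has them; the pictures are not rectified), "origin" and "orientation" of the camera in the world; the wrist camera has in their place "hand_eye" (4x4, takes a point from camera to tool coordinates, whose origin is the TCP and whose axes are the flange's). Camera axes: x right, y up, looking along -z (the intrinsics and any distortion apply to the point x, -y, -z); pixel columns grow to the right and rows downward; lengths in m; the calibration is good to about 2 mm. A picture is of the moment at which its call begins: read the wrist's pose just before it. get_calibration takes no time and is no camera call.
- job.hand_in(): hands the job in; it is judged then, once.
The state is a dict: "time": time; "qpos": joint angles; "qvel": joint speeds; "joint_efforts": joint torques, N m; "tool_pos": TCP position; "tool_rot": TCP orientation; "contact_force": force on the tool from outside, world axes, zero at the start; "torque": the same for the moment, N m; "opening": finger opening in m; "grip_force": force on a finger pad.
Only numpy, scipy, OpenCV 4.12 (cv2) and the standard library are available. Lean on these libraries where they do the work, as an engineer would, in place of code of your own. Each camera call takes 0.05 s, during which the arm holds its last target. There are 200 camera calls.

## Working session

There is one attempt and no reset: what is moved stays moved. The work goes in short steps, Python scripts to look and compute and a tool call to move; the robot and the scene stay as the last step left them, time stands still between calls to the robot, and variables do not carry over. Pictures are saved under pics/ and viewed, at most 14 in all, crops included, and the job is handed in when it is done.

Besides the shell and the picture viewer there is one more tool, called as name([rows], argument=value, ...), one row to a line, values as JSON. send_rows: Moves the arm, as the interface text tells. Its arguments: {"type":"object","properties":{"targets":{"type":"array"},"force":{"type":"number"}},"required":["targets"]}

```bash
mkdir -p pics; cat > h.py <<'E'
import numpy as np, cv2
from cell import monitor, read_camera, get_calibration, job, robot
from scipy.spatial.transform import Rotation as R
def rotm(o):
    o=np.array(o,float)
    return o if o.shape==(3,3) else (R.from_euler('xyz',o).as_matrix() if o.size==3 else None)
def pose(name):
    c=get_calibration(name)
    if 'hand_eye' in c:
        s=monitor.observe(); T=np.eye(4); T[:3,:3]=rotm(s['tool_rot']); T[:3,3]=s['tool_pos']
        return T@np.array(c['hand_eye']),c
    T=np.eye(4);T[:3,:3]=rotm(c['orientation']);T[:3,3]=c['origin'];return T,c
def cloud(name):
    T,c=pose(name); im,d=read_camera(name)
    h,w=d.shape; K=np.array(c['intrinsics']);D=np.array(c['D'],float)
    uv=np.stack(np.meshgrid(np.arange(w),np.arange(h)),-1).reshape(-1,1,2).astype(float)
    n=cv2.undistortPoints(uv,K,D).reshape(h,w,2)
    P=np.stack([n[...,0]*d,-n[...,1]*d,-d],-1)
    W=P@T[:3,:3].T+T[:3,3]; W[d==0]=np.nan
    return im,d,W,n,T
E
python3 - <<'E'
from h import *
print(monitor.observe()); 
for n in('top','side','wrist'):
    print(n,get_calibration(n))
    im,d,W,_,T=cloud(n); cv2.imwrite(f'pics/{n}0.png',im[...,::-1]); np.savez(f'{n}0.npz',im=im,d=d,W=W,T=T)
    print((d==0).mean(), np.nanmedian(W[...,2]))
E
```

```text
{'time': 0.0, 'qpos': array([-1.39000941e+00,  3.42751597e-01,  1.52500885e+00, -2.25013179e-05,
        1.27541104e+00, -1.45990120e-01]), 'qvel': array([ 0.00147827, -0.0012384 ,  0.00176455,  0.00027286, -0.00062175,
        0.00074974]), 'joint_efforts': array([-2.27049910e-03, -4.31254148e+01, -2.44219440e+01,  7.15970015e-02,
        5.59912249e-02, -1.11118381e-04]), 'tool_pos': array([ 0.16846614, -0.49680515,  0.22603284]), 'tool_rot': array([-3.14002749e+00, -2.08388387e-04,  3.26783442e-01]), 'contact_force': array([-0.44618632,  0.57175378,  0.77489152]), 'torque': array([-0.05963052, -0.05818796, -0.02819724]), 'grip_force': 0.0, 'opening': 0.09182477438273112}
top {'intrinsics': array([[391.80259809,   0.        , 281.01294452],
       [  0.        , 391.80259809, 202.52357961],
       [  0.        ,   0.        ,   1.        ]]), 'D': array([-0.0885478,  0.       ,  0.       ,  0.       ,  0.       ]), 'origin': array([0.44639745, 0.0152241 , 0.93315785]), 'orientation': array([ 0.07307446,  0.0044003 , -1.54982938])}
0.0037670068027210886 0.0004405949693557787
side {'
[... 353 characters left out ...]
288])}
0.00407312925170068 -0.002124786005342716
wrist {'intrinsics': array([[327.2304807 ,   0.        , 282.0548637 ],
       [  0.        , 327.2304807 , 208.09130972],
       [  0.        ,   0.        ,   1.        ]]), 'D': array([-0.06827991,  0.        ,  0.        ,  0.        ,  0.        ]), 'hand_eye': array([[ 5.67437056e-04,  9.66885006e-01,  2.55211802e-01,
         6.87900715e-02],
       [ 9.99999736e-01, -6.64497452e-04,  2.94091873e-04,
        -2.18691306e-03],
       [ 4.53940614e-04,  2.55211568e-01, -9.66885127e-01,
        -1.58268166e-01],
       [ 0.00000000e+00,  0.00000000e+00,  0.00000000e+00,
         1.00000000e+00]])}
0.022270408163265306 0.0009376328500987352
```

View pics/top0.png

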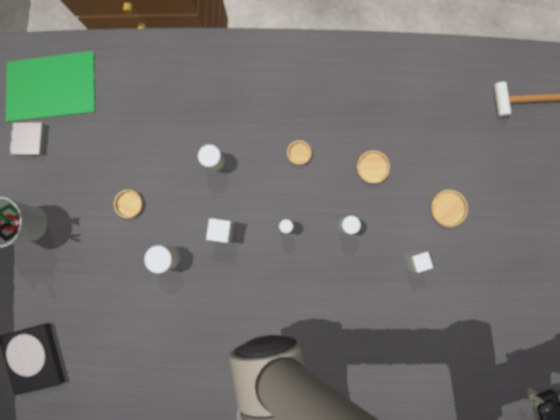

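View pics/side0.png

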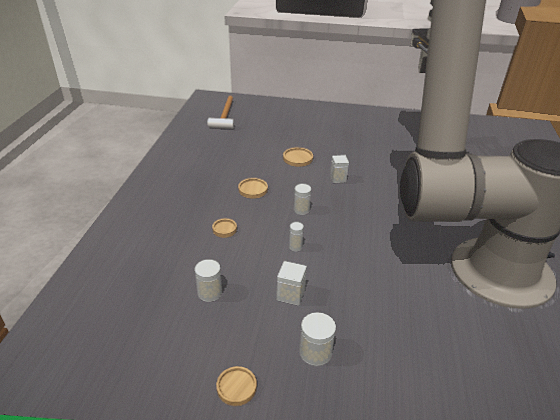

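The top view shows round jars at (209,156), (158,259), (286,227) and (351,225), and square jars at (219,231) and (421,262). The saucers are at (128,204), (299,152), (373,167) and (449,208). The side view agrees with this.

```bash
cat > m.py <<'E'
from h import *
def comps(mask,minA=60):
    n,l,s,c=cv2.connectedComponentsWithStats(mask.astype(np.uint8)); 
    return [(l==i,c[i]) for i in range(1,n) if s[i,4]>=minA]
def measure(im,W,xr=(.25,.8),yr=(-.5,.45)):
    roi=(W[...,0]>xr[0])&(W[...,0]<xr[1])&(W[...,1]>yr[0])&(W[...,1]<yr[1])
    z=W[...,2]
    hsv=cv2.cvtColor(im,cv2.COLOR_RGB2HSV)
    for lab,mk in(('jar',roi&(z>.055)&(z<.09)&(hsv[...,1]<60)),('saucer',roi&(z>-.01)&(z<.03)&(hsv[...,1]>90)&(hsv[...,0]<25))):
        for m,c in comps(mk):
            p=W[m]; zt=np.median(p[:,2])
            if lab=='jar': p=p[np.abs(p[:,2]-zt)<.004]
            (cx,cy),(w,h),a=cv2.minAreaRect((p[:,:2]*1000).astype(np.float32))
            _,r=cv2.minEnclosingCircle((p[:,:2]*1000).astype(np.float32)); ctr,_=cv2.minEnclosingCircle((p[:,:2]*1000).astype(np.float32))
            print(lab,np.round(c),'n',m.sum(),'ztop',round(zt*1000,1),'rect',np.round([cx,cy,w,h,a],1),'circ',np.round([*ctr,2*r],1),'mean',np.round(p[:,:2].mean(0)*1000,1))
if __name__=='__main__':
    for n in('top','side'):
        f=np.load(n+'0.npz'); print(n); measure(f['im'],f['W'])
E
python3 m.py
```

```text
top
jar [209. 156.] n 415 ztop 72.2 rect [612.5 183.4  49.4  47.5  45.7] circ [612.3 183.8  49.9] mean [612.1 183.7]
jar [350. 225.] n 266 ztop 68.1 rect [ 464.2 -134.1   37.5   38.2   45.6] circ [ 464.1 -134.4   39.8] mean [ 464.1 -134.2]
jar [219. 230.] n 484 ztop 70.2 rect [445.8 157.6  48.8  48.1  83.4] circ [445.9 157.2  65.2] mean [445.8 157.3]
jar [286. 226.] n 140 ztop 64.0 rect [458.1   8.2  26.6  26.6   1.2] circ [458.6   8.3  29.2] mean [458.4   8.2]
jar [158. 259.] n 617 ztop 76.3 rect [379.1 289.2  58.   59.2  22.1] circ [379.3 289.2  61.6] mean [379.2 288.7]
jar [421. 262.] n 307 ztop 66.1 rect [ 384.7 -295.8   38.6   36.7   18.3] circ [ 384.8 -296.2   51. ] mean [ 384.8 -295.4]
saucer [299. 152.] n 352 ztop 6.8 rect [634.2 -19.6  54.2  53.5  46.9] circ [633.9 -20.9  56.9] mean [637.3 -20.4]
saucer [374. 159.] n 298 ztop 6.7 rect [ 619.7 -197.9   76.6   41.4   85.1] circ [ 606.8 -196.8   76.6] mean [ 622.6 -199.4]
saucer [127. 203.] n 264 ztop 7.6 rect [505.5 387.5  65.6  61.   85.2] circ [504.1 387.2  66.6] mean [506.4 390. ]
saucer [448. 208.] n 863 ztop 6.8 rect [ 50
[... 565 characters left out ...]
92. 273.] n 514 ztop 67.3 rect [444.7 162.3  50.3  48.9  82.7] circ [444.8 160.6  66.2] mean [444.  164.4]
jar [318. 329.] n 940 ztop 73.6 rect [377.4 293.7  57.8  59.5   7.8] circ [378.  293.2  61.4] mean [377.6 295.1]
saucer [298. 157.] n 448 ztop 3.9 rect [ 508.7 -377.6   83.9   95.2   14.1] circ [ 511.3 -375.7   97.7] mean [ 509.  -376.9]
saucer [253. 188.] n 477 ztop 4.2 rect [ 607.7 -192.6   80.7   87.6   79.5] circ [ 607.  -199.9   96.8] mean [ 604.1 -192.7]
saucer [224. 228.] n 362 ztop 5.1 rect [635.1 -14.3  59.1  58.6  12.7] circ [638.6 -16.1  69.9] mean [634.2 -14.4]
saucer [236. 385.] n 1245 ztop 5.5 rect [503.1 392.   67.2  69.3  25.7] circ [504.1 391.7  70.9] mean [503.1 392.4]
```

send_rows([
  {"translation":[2.0,-1.8,0],"spin":4,"jaw":1},
  {"translation":[6,-5.3,0],"spin":10,"jaw":1},
  {"translation":[9.6,-8.5,0],"spin":15,"jaw":1},
  {"translation":[13.2,-11.7,0],"spin":18.7,"jaw":1},
  {"translation":[16.8,-14.9,0],"spin":18.7,"jaw":1},
])

```text
time: 0.65
tool_pos: [0.2803, -0.3003, 0.2266]
tool_rot: [-3.141, -0.0, -0.002]
contact_force: [1.0, 0.6, -0.4]
opening: 0.0916
grip_force: 0.0
```

```bash
cat > r.py <<'E'
from h import *
import sys
s=monitor.observe(); print(round(s['time'],2),np.round(s['tool_pos']*1000,1),np.round(np.degrees(s['tool_rot']),2),'F',np.round(s['contact_force'],2),'open',round(s['opening']*1000,1),'grip',round(s['grip_force'],1))
E
python3 r.py
python3 - <<'E'
from h import *
f=np.load('top0.npz');W=f['W']
for n,(x,y) in dict(tiny=(634,-20),small=(504,387),med=(607,-198),large=(509,-379)).items():
    m=(np.hypot(W[...,0]*1000-x,W[...,1]*1000-y)<60)&(W[...,2]>.0035)&(W[...,2]<.03)
    p=(W[m][:,:2]*1000).astype(np.float32); c,r=cv2.minEnclosingCircle(p); e=cv2.fitEllipse(cv2.convexHull(p))
    print(n,m.sum(),np.round(c,1),round(2*r,1),np.round(e[0],1),np.round(e[1],1),p.mean(0).round(1))
E
```

```text
0.65 [ 280.3 -300.3  226.6] [-1.7999e+02 -0.0000e+00 -1.2000e-01] F [ 1.    0.64 -0.44] open 91.6 grip 0.0
tiny 468 [633.5 -19.7] 115.9 [635.1 -19.2] [108.5 116.7] [635.3 -19.1]
small 660 [503.6 387.8] 116.6 [503.5 388.1] [105.8 116.3] [503.4 389.3]
med 863 [ 606.8 -199. ] 116.6 [ 604.2 -199.1] [105.  114.1] [ 605.4 -197.5]
large 1101 [ 508.7 -380.1] 117.5 [ 509.2 -379.1] [109.6 118.6] [ 509.2 -381.6]
```

send_rows([
  {"translation":[2.0,-3.5,0],"spin":0,"jaw":1},
  {"translation":[4.4,-7.7,0],"spin":0,"jaw":1},
  {"translation":[6.8,-11.9,0],"spin":0,"jaw":1},
  {"translation":[9.2,-16.1,0],"spin":0,"jaw":1},
  {"translation":[11.6,-20.3,0],"spin":0,"jaw":1},
])

```text
time: 1.15
tool_pos: [0.3963, -0.0973, 0.2268]
tool_rot: [3.141, -0.0, 0.0]
contact_force: [1.0, -1.4, -0.2]
opening: 0.0919
grip_force: 0.0
```

send_rows([
  {"translation":[2.4,-4.2,0],"spin":0,"jaw":1},
  {"translation":[4.6,-8.0,0],"spin":0,"jaw":1},
  {"translation":[6.2,-10.7,0],"spin":0,"jaw":1},
  {"translation":[6.2,-10.7,0],"spin":0,"jaw":1},
  {"translation":[6.2,-10.7,0],"spin":0,"jaw":1},
])

```text
time: 1.65
tool_pos: [0.4574, 0.0083, 0.2263]
tool_rot: [3.141, 0.001, 0.002]
contact_force: [-0.3, -0.2, 1.1]
opening: 0.0917
grip_force: 0.0
```

```bash
python3 r.py; python3 - <<'E'
from m import *
im,d,W,_,T=cloud('wrist'); cv2.imwrite('pics/w1.png',im[...,::-1]); measure(im,W)
E
```

```text
1.65 [457.4   8.3 226.3] [1.7999e+02 7.0000e-02 1.4000e-01] F [-0.3  -0.19  1.07] open 91.7 grip 0.0
jar [91. 30.] n 2807 ztop 72.1 rect [610.1 186.7  50.1  49.3  51.4] circ [609.7 187.3  51.7] mean [609.9 185.9]
jar [423. 187.] n 1375 ztop 68.1 rect [ 462.6 -131.9   39.7   39.7   61.9] circ [ 462.4 -131.8   40.5] mean [ 463.  -131.1]
jar [281. 192.] n 688 ztop 64.3 rect [456.7  11.7  28.4  28.2   1.3] circ [456.4  11.5  29.8] mean [456.9  11.6]
jar [135. 204.] n 2427 ztop 70.2 rect [444.2 160.8  48.6  48.5  83.2] circ [445.1 160.6  64.9] mean [445.5 160. ]
saucer [308.  20.] n 1990 ztop 6.5 rect [627.8 -17.4  59.5  48.2  89.8] circ [634.  -17.3  61.6] mean [631.1 -16.6]
saucer [469.  48.] n 3284 ztop 6.5 rect [ 604.5 -197.6   80.5   87.3   13.3] circ [ 604.1 -198.3   89. ] mean [ 607.5 -193.7]
```

View pics/w1.png

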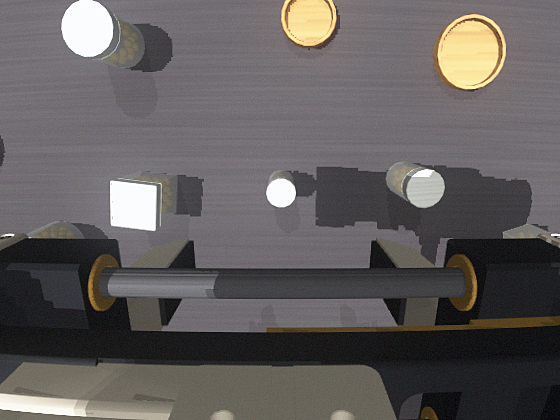

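send_rows([
  {"translation":[0,-0.15,3],"spin":0,"jaw":0.8},
  {"translation":[0,-0.15,8],"spin":0,"jaw":0.7},
  {"translation":[0,-0.15,13],"spin":0,"jaw":0.6},
  {"translation":[0,-0.15,17],"spin":0,"jaw":0.6},
  {"translation":[0,-0.15,19],"spin":0,"jaw":0.6},
], force=15)

```text
time: 2.2
tool_pos: [0.4552, 0.0083, 0.0339]
tool_rot: [-3.141, 0.005, -0.002]
contact_force: [-0.0, -0.2, 0.8]
opening: 0.0572
grip_force: 0.0
```

send_rows([
  {"translation":[0,0,1.5],"spin":0,"jaw":0.6},
  {"translation":[0,0,2.1],"spin":0,"jaw":0.5},
  {"translation":[0,0,2.1],"spin":0,"jaw":0.43},
  {"translation":[0,0,2.1],"spin":0,"jaw":0.36},
  {"translation":[0,0,2.1],"spin":0,"jaw":0.3},
])

```text
time: 2.7
tool_pos: [0.4583, 0.0091, 0.0167]
tool_rot: [3.141, -0.002, 0.0]
contact_force: [-1.0, -0.6, 0.8]
opening: 0.0298
grip_force: 0.2
```

send_rows([
  {"translation":[0,0,0],"spin":0,"jaw":0.25},
  {"translation":[0,0,0],"spin":0,"jaw":0.2},
  {"translation":[0,0,0],"spin":0,"jaw":0.2},
  {"translation":[0,0,0],"spin":0,"jaw":0.2},
  {"translation":[0,0,0],"spin":0,"jaw":0.2},
])

```text
time: 3.2
tool_pos: [0.4583, 0.0091, 0.0166]
tool_rot: [3.141, -0.002, 0.001]
contact_force: [-1.0, -1.9, 6.6]
opening: 0.0297
grip_force: 15.0
```

send_rows([
  {"translation":[0,0,-0.5],"spin":0,"jaw":0.2},
  {"translation":[0,0,-2],"spin":0,"jaw":0.2},
  {"translation":[0,0,-5],"spin":0,"jaw":0.2},
  {"translation":[0,0,-8.5],"spin":0,"jaw":0.2},
  {"translation":[0,0,-11],"spin":0,"jaw":0.2},
])

```text
time: 3.7
tool_pos: [0.458, 0.0095, 0.1279]
tool_rot: [3.141, -0.002, 0.001]
contact_force: [0.9, 0.1, -1.1]
opening: 0.0297
grip_force: 15.0
```

```bash
python3 r.py; python3 - <<'E'
from m import *
im,d,W,_,T=cloud('side'); m=im[100:400,180:400]; cv2.imwrite('pics/s1.png',cv2.resize(m,None,fx=2,fy=2)[...,::-1])
E
```

```text
3.7 [458.    9.5 127.9] [ 1.7999e+02 -9.0000e-02  4.0000e-02] F [ 0.87  0.06 -1.07] open 29.7 grip 15.0
```

View pics/s1.png

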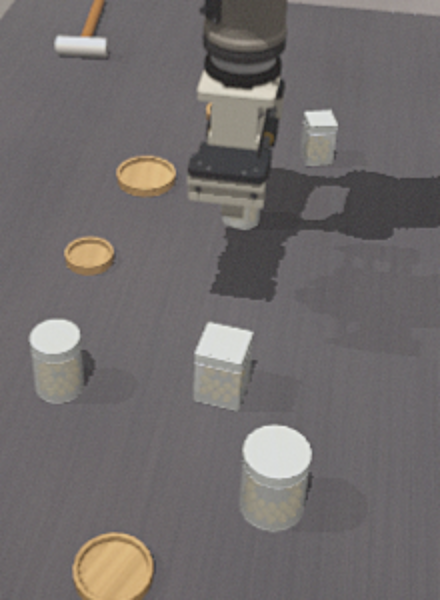

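The crop shows the jar upright in the gripper at about (240,220), with nothing else disturbed.

send_rows([
  {"translation":[2,0.3,0],"spin":0,"jaw":0.2},
  {"translation":[6,1.0,0],"spin":0,"jaw":0.2},
  {"translation":[10,1.6,0],"spin":0,"jaw":0.2},
  {"translation":[14,2.3,0],"spin":0,"jaw":0.2},
  {"translation":[16.5,2.6,0],"spin":0,"jaw":0.2},
])

```text
time: 4.25
tool_pos: [0.6249, -0.017, 0.1255]
tool_rot: [3.141, -0.001, 0.0]
contact_force: [0.2, -0.7, -0.2]
opening: 0.0295
grip_force: 15.0
```

send_rows([
  {"translation":[1.1,0.2,1],"spin":0,"jaw":0.2},
  {"translation":[1.1,0.2,3],"spin":0,"jaw":0.2},
  {"translation":[1.1,0.2,6],"spin":0,"jaw":0.2},
  {"translation":[1.1,0.2,8],"spin":0,"jaw":0.2},
  {"translation":[1.1,0.2,8],"spin":0,"jaw":0.2},
])

```text
time: 4.75
tool_pos: [0.6302, -0.0179, 0.0418]
tool_rot: [-3.14, 0.008, 0.001]
contact_force: [0.3, 0.4, -0.2]
opening: 0.0295
grip_force: 15.0
```

```bash
python3 r.py; python3 - <<'E'
from m import *
im,d,W,_,T=cloud('wrist'); cv2.imwrite('pics/w2.png',im[...,::-1])
measure(im,W)
im,d,W,_,T=cloud('top'); measure(im,W)
E
```

```text
4.75 [630.2 -17.9  41.8] [-1.7993e+02  4.8000e-01  4.0000e-02] F [ 0.34  0.44 -0.21] open 29.5 grip 15.0
jar [281. 257.] n 956 ztop 67.8 rect [639.7 -15.7  26.2   8.2  89.1] circ [635.6 -15.6  26.2] mean [641.4 -15.1]
jar [237. 257.] n 522 ztop 66.0 rect [640.    3.5  13.7   5.2  58.9] circ [637.8   4.9  13.7] mean [640.7   4.2]
jar [327. 257.] n 516 ztop 65.9 rect [640.  -34.7   5.2  13.5  30.9] circ [637.9 -36.   13.5] mean [640.7 -35.5]
jar [282. 312.] n 2111 ztop 89.2 rect [627.2 -15.7  34.6  13.8  89.4] circ [627.1 -15.8  36.9] mean [627.8 -15.8]
saucer [284. 214.] n 3848 ztop 6.7 rect [639.5 -16.7  61.6  45.1  89. ] circ [630.8 -16.5  62.7] mean [643.7 -16.7]
saucer [523. 241.] n 1937 ztop 7.0 rect [ 623.8 -176.8   27.8   55.    55.3] circ [ 623.2 -177.6   57.4] mean [ 625.4 -171.9]
saucer [509. 305.] n 478 ztop 7.3 rect [ 580.1 -174.2   37.5   16.8   50.9] circ [ 575.2 -170.2   37.7] mean [ 579.4 -171.1]
jar [209. 156.] n 417 ztop 72.2 rect [612.4 183.4  48.9  47.5  46.5] circ [612.4 184.1  50.2] mean [612.1 183.7]
jar [350. 224.] n 265 ztop 68.3 rect [ 464.1 -134.2   37.7   38.5   46.5] circ [ 464.  -134.4   39.6] mean [ 464.  -134.1]
jar [219. 230.] n 485 ztop 70.2 rect [445.8 157.7  48.3  48.1  82.9] circ [445.8 157.3  65.1] mean [446.  157.4]
jar [159. 257.] n 500 ztop 76.2 rect [386.3 287.4  59.8  43.4  82.9] circ [380.3 288.7  60.9] mean [384.3 287.9]
jar [421. 262.] n 311 ztop 66.0 rect [ 384.9 -296.2   38.4   38.2   19.5] circ [ 384.5 -296.3   51.4] mean [ 384.4 -295.5]
saucer [373. 167.] n 822 ztop 6.7 rect [ 604.3 -196.4   75.9   75.8   55.8] circ [ 604.  -196.4   78. ] mean [ 604.8 -197.3]
saucer [127. 203.] n 314 ztop 7.7 rect [504.9 386.8  62.3  65.4   1. ] circ [503.7 387.2  67.1] mean [505.4 390.1]
saucer [448. 208.] n 972 ztop 6.8 rect [ 509.  -379.9   81.6   87.6    1. ] circ [ 509.  -379.9   88.6] mean [ 509.7 -381.4]
```

View pics/w2.png

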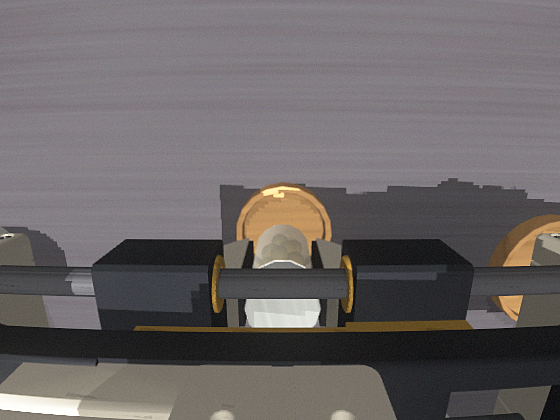

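send_rows([
  {"translation":[0,0,0.5],"spin":0,"jaw":0.2},
  {"translation":[0,0,1.2],"spin":0,"jaw":0.2},
  {"translation":[0,0,1.8],"spin":0,"jaw":0.2},
  {"translation":[0,0,2.1],"spin":0,"jaw":0.2},
  {"translation":[0,0,2.2],"spin":0,"jaw":0.2},
])

```text
time: 5.35
tool_pos: [0.6334, -0.0185, 0.0232]
tool_rot: [-3.142, 0.001, 0.0]
contact_force: [0.4, 0.3, -1.0]
opening: 0.0296
grip_force: 15.0
```

send_rows([
  {"translation":[0,0,0],"spin":0,"jaw":0.2},
  {"translation":[0,0,0.05],"spin":0,"jaw":0.2},
  {"translation":[0,0,0.1],"spin":0,"jaw":0.2},
  {"translation":[0,0,0.1],"spin":0,"jaw":0.2},
  {"translation":[0,0,0.1],"spin":0,"jaw":0.2},
])

```text
time: 5.85
tool_pos: [0.6338, -0.0186, 0.0228]
tool_rot: [3.142, -0.0, 0.0]
contact_force: [0.1, -0.5, -0.3]
opening: 0.0296
grip_force: 15.0
```

```bash
for i in 1 2 3; do python3 r.py; done
```

```text
5.85 [633.8 -18.6  22.8] [ 1.8e+02 -1.0e-02  2.0e-02] F [ 0.09 -0.48 -0.27] open 29.6 grip 15.0
5.85 [633.8 -18.6  22.8] [ 1.8e+02 -1.0e-02  2.0e-02] F [ 0.09 -0.48 -0.27] open 29.6 grip 15.0
5.85 [633.8 -18.6  22.8] [ 1.8e+02 -1.0e-02  2.0e-02] F [ 0.09 -0.48 -0.27] open 29.6 grip 15.0
```

Lower in 0.3 mm steps until contact.

send_rows([
  {"translation":[0,0,0.03],"spin":0,"jaw":0.2},
  {"translation":[0,0,0.03],"spin":0,"jaw":0.2},
  {"translation":[0,0,0.06],"spin":0,"jaw":0.2},
  {"translation":[0,0,0.06],"spin":0,"jaw":0.2},
  {"translation":[0,0,0.06],"spin":0,"jaw":0.2},
])

```text
time: 6.35
tool_pos: [0.6338, -0.0186, 0.0226]
tool_rot: [3.141, -0.0, 0.0]
contact_force: [-1.7, 0.7, 6.4]
opening: 0.0296
grip_force: 15.0
```

send_rows([
  {"translation":[0,0,0],"spin":0,"jaw":0.33},
  {"translation":[0,0,0],"spin":0,"jaw":0.36},
  {"translation":[0,0,0],"spin":0,"jaw":0.42},
  {"translation":[0,0,0],"spin":0,"jaw":0.5},
  {"translation":[0,0,0],"spin":0,"jaw":0.6},
])

```text
time: 6.85
tool_pos: [0.6337, -0.0186, 0.0219]
tool_rot: [3.142, 0.0, 0.0]
contact_force: [0.5, -0.3, 0.1]
opening: 0.0496
grip_force: 0.0
```

send_rows([
  {"translation":[0,0,-1],"spin":0,"jaw":0.7},
  {"translation":[0,0,-4],"spin":0,"jaw":0.8},
  {"translation":[0,0,-9],"spin":0,"jaw":0.9},
  {"translation":[0,0,-13],"spin":0,"jaw":0.9},
  {"translation":[0,0,-15],"spin":0,"jaw":0.9},
])

```text
time: 7.35
tool_pos: [0.6353, -0.0187, 0.1776]
tool_rot: [3.14, -0.007, 0.0]
contact_force: [-0.2, 0.1, -0.6]
opening: 0.0823
grip_force: 0.0
```

send_rows([
  {"translation":[-2,1.35,0],"spin":0,"jaw":0.9},
  {"translation":[-6,4.0,0],"spin":0,"jaw":0.9},
  {"translation":[-10,6.7,0],"spin":0,"jaw":0.9},
  {"translation":[-14,9.4,0],"spin":0,"jaw":0.9},
  {"translation":[-17,11.4,0],"spin":0,"jaw":0.8},
])

```text
time: 7.85
tool_pos: [0.4616, -0.1335, 0.1729]
tool_rot: [3.141, -0.0, 0.0]
contact_force: [-0.6, -0.5, 0.1]
opening: 0.0782
grip_force: 0.0
```

send_rows([
  {"translation":[0,0,0.5],"spin":0,"jaw":0.7},
  {"translation":[0,0,3],"spin":0,"jaw":0.7},
  {"translation":[0,0,7],"spin":0,"jaw":0.7},
  {"translation":[0,0,11],"spin":0,"jaw":0.7},
  {"translation":[0,0,13.5],"spin":0,"jaw":0.7},
])

```text
time: 8.35
tool_pos: [0.4636, -0.1319, 0.0352]
tool_rot: [-3.141, 0.001, 0.001]
contact_force: [0.2, 0.3, 0.4]
opening: 0.0645
grip_force: 0.0
```

send_rows([
  {"translation":[0,0,1.6],"spin":0,"jaw":0.7},
  {"translation":[0,0,2.1],"spin":0,"jaw":0.62},
  {"translation":[0,0,2.1],"spin":0,"jaw":0.55},
  {"translation":[0,0,2.1],"spin":0,"jaw":0.48},
  {"translation":[0,0,2.1],"spin":0,"jaw":0.41},
])

```text
time: 8.85
tool_pos: [0.4647, -0.1329, 0.0172]
tool_rot: [3.14, -0.002, 0.001]
contact_force: [-0.7, -0.2, 0.6]
opening: 0.0404
grip_force: 0.3
```

send_rows([
  {"translation":[0,0,0],"spin":0,"jaw":0.3},
  {"translation":[0,0,0],"spin":0,"jaw":0.3},
  {"translation":[0,0,0],"spin":0,"jaw":0.3},
  {"translation":[0,0,0],"spin":0,"jaw":0.3},
  {"translation":[0,0,0],"spin":0,"jaw":0.3},
])

```text
time: 9.35
tool_pos: [0.4647, -0.133, 0.0172]
tool_rot: [3.141, -0.002, 0.0]
contact_force: [0.0, -0.3, 7.0]
opening: 0.0401
grip_force: 15.0
```

send_rows([
  {"translation":[0,0,-0.5],"spin":0,"jaw":0.3},
  {"translation":[0,0,-2],"spin":0,"jaw":0.3},
  {"translation":[0,0,-6],"spin":0,"jaw":0.3},
  {"translation":[0,0,-10],"spin":0,"jaw":0.3},
  {"translation":[0,0,-12],"spin":0,"jaw":0.3},
], force=18)

```text
time: 9.85
tool_pos: [0.4646, -0.133, 0.1394]
tool_rot: [3.14, -0.004, 0.0]
contact_force: [0.6, -0.7, -1.3]
opening: 0.0397
grip_force: 18.0
```

send_rows([
  {"translation":[0.2,-2,0],"spin":0,"jaw":0.3},
  {"translation":[0.5,-6,0],"spin":0,"jaw":0.3},
  {"translation":[0.8,-10.5,0],"spin":0,"jaw":0.3},
  {"translation":[1.2,-15,0],"spin":0,"jaw":0.3},
  {"translation":[1.5,-19.5,0],"spin":0,"jaw":0.3},
])

```text
time: 10.35
tool_pos: [0.4783, 0.064, 0.1364]
tool_rot: [3.141, 0.0, -0.0]
contact_force: [1.2, -0.2, -1.4]
opening: 0.0395
grip_force: 18.0
```

send_rows([
  {"translation":[0.4,-4.5,0],"spin":0,"jaw":0.3},
  {"translation":[0.7,-9,0],"spin":0,"jaw":0.3},
  {"translation":[1.1,-13.5,0],"spin":0,"jaw":0.3},
  {"translation":[1.4,-18,0],"spin":0,"jaw":0.3},
  {"translation":[1.7,-22.5,0],"spin":0,"jaw":0.3},
])

```text
time: 10.85
tool_pos: [0.495, 0.2892, 0.1362]
tool_rot: [3.141, 0.0, 0.001]
contact_force: [1.5, -0.6, -0.8]
opening: 0.0396
grip_force: 18.0
```

send_rows([
  {"translation":[0.4,-4.5,0],"spin":0,"jaw":0.3},
  {"translation":[0.7,-8.5,0],"spin":0,"jaw":0.3},
  {"translation":[0.8,-10.2,0],"spin":0,"jaw":0.3},
  {"translation":[0.8,-10.2,0],"spin":0,"jaw":0.3},
  {"translation":[0.8,-10.2,0],"spin":0,"jaw":0.3},
])

```text
time: 11.35
tool_pos: [0.503, 0.3889, 0.1356]
tool_rot: [3.14, 0.001, 0.001]
contact_force: [-0.1, -0.6, -1.4]
opening: 0.0396
grip_force: 18.0
```

```bash
python3 r.py; python3 - <<'E'
from m import *
im,d,W,_,T=cloud('wrist'); cv2.imwrite('pics/w3.png',im[...,::-1])
measure(im,W)
im,d,W,_,T=cloud('top'); cv2.imwrite('pics/t2.png',im[...,::-1]); measure(im,W)
E
```

```text
11.35 [503.  388.9 135.6] [1.7993e+02 6.0000e-02 6.0000e-02] F [-0.09 -0.63 -1.41] open 39.6 grip 18.0
jar [548.  73.] n 1515 ztop 66.6 rect [608.  205.2  45.5  15.6   7.9] circ [609.  198.   45.5] mean [607.1 208.4]
saucer [288. 195.] n 2609 ztop 6.7 rect [508.2 391.7  68.7  55.9  88.7] circ [502.3 392.2  70. ] mean [507.  385.4]
jar [299. 148.] n 151 ztop 70.1 rect [633.8 -17.3  27.   30.   89.9] circ [633.9 -18.1  30.5] mean [633.7 -17.8]
jar [209. 156.] n 414 ztop 72.1 rect [612.6 183.5  49.   47.4  46.2] circ [612.  184.1  50. ] mean [612.  183.7]
jar [219. 230.] n 486 ztop 70.3 rect [445.8 157.5  48.7  48.   83.2] circ [446.  157.2  65.4] mean [445.8 157.3]
jar [158. 259.] n 617 ztop 76.2 rect [378.7 288.9  57.   60.3  21.4] circ [378.6 289.2  61.8] mean [379.1 288.6]
jar [421. 262.] n 311 ztop 66.2 rect [ 384.5 -295.9   38.8   37.9   18.7] circ [ 385.  -295.6   50.2] mean [ 384.8 -295.5]
saucer [304. 158.] n 98 ztop 9.3 rect [621.  -31.1  19.3  51.2  42.8] circ [628.  -24.5  51.2] mean [620.6 -31.5]
saucer [373. 158.] n 247 ztop 6.7 rect [ 621.1 -197.5   73.3   39.2   86.1] circ [ 607.8 -196.6   74.3] mean [ 624.8 -198.2]
saucer [449. 208.] n 653 ztop 6.7 rect [ 508.4 -379.8   81.3   87.4   10.4] circ [ 509.6 -379.6   87.9] mean [ 508.7 -384.1]
saucer [137. 204.] n 166 ztop 7.6 rect [503.4 366.5  57.3  22.8   2.8] circ [503.  373.4  57.5] mean [503.5 366.9]
```

View pics/w3.png

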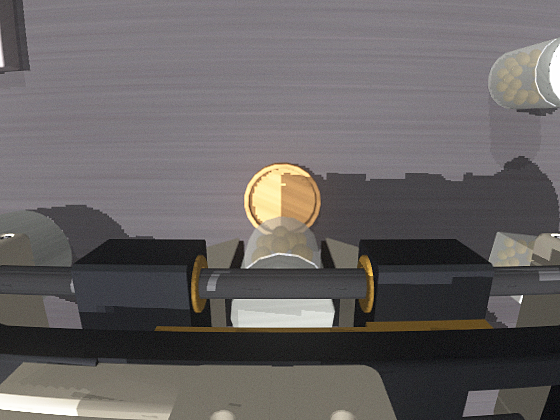

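send_rows([
  {"translation":[0,-0.15,1],"spin":0,"jaw":0.3},
  {"translation":[0,-0.15,4],"spin":0,"jaw":0.3},
  {"translation":[0,-0.15,7],"spin":0,"jaw":0.3},
  {"translation":[0,-0.15,9.5],"spin":0,"jaw":0.3},
  {"translation":[0,-0.15,10.4],"spin":0,"jaw":0.3},
])

```text
time: 11.95
tool_pos: [0.502, 0.389, 0.0288]
tool_rot: [3.139, 0.005, -0.001]
contact_force: [0.3, 0.6, 0.1]
opening: 0.0398
grip_force: 18.0
```

send_rows([
  {"translation":[0,0,0.3],"spin":0,"jaw":0.3},
  {"translation":[0,0,0.6],"spin":0,"jaw":0.3},
  {"translation":[0,0,0.8],"spin":0,"jaw":0.3},
  {"translation":[0,0,0.9],"spin":0,"jaw":0.3},
  {"translation":[0,0,0.9],"spin":0,"jaw":0.3},
])

```text
time: 12.45
tool_pos: [0.5038, 0.3911, 0.0237]
tool_rot: [-3.141, -0.001, 0.0]
contact_force: [-0.5, -0.0, -1.5]
opening: 0.0396
grip_force: 18.0
```

send_rows([
  {"translation":[0,0,0],"spin":0,"jaw":0.3},
  {"translation":[0,0,0.03],"spin":0,"jaw":0.3},
  {"translation":[0,0,0.05],"spin":0,"jaw":0.3},
  {"translation":[0,0,0.05],"spin":0,"jaw":0.3},
  {"translation":[0,0,0.05],"spin":0,"jaw":0.3},
])

```text
time: 12.95
tool_pos: [0.5037, 0.3911, 0.0232]
tool_rot: [-3.141, -0.001, 0.0]
contact_force: [-1.9, -1.0, 6.4]
opening: 0.0396
grip_force: 18.0
```

send_rows([
  {"translation":[0,0,0],"spin":0,"jaw":0.44},
  {"translation":[0,0,0],"spin":0,"jaw":0.47},
  {"translation":[0,0,0],"spin":0,"jaw":0.53},
  {"translation":[0,0,0],"spin":0,"jaw":0.62},
  {"translation":[0,0,0],"spin":0,"jaw":0.7},
])

```text
time: 13.45
tool_pos: [0.5035, 0.3908, 0.0224]
tool_rot: [3.141, 0.0, 0.0]
contact_force: [-0.3, -0.9, -0.3]
opening: 0.0601
grip_force: 0.0
```

send_rows([
  {"translation":[0,0,-1],"spin":0,"jaw":0.8},
  {"translation":[0,0,-4],"spin":0,"jaw":0.9},
  {"translation":[0,0,-9],"spin":0,"jaw":1},
  {"translation":[0,0,-13],"spin":0,"jaw":1},
  {"translation":[0,0,-15],"spin":0,"jaw":1},
])

```text
time: 13.95
tool_pos: [0.505, 0.3918, 0.1781]
tool_rot: [-3.138, -0.006, 0.0]
contact_force: [0.6, 0.4, 0.6]
opening: 0.0916
grip_force: 0.0
```

```bash
python3 r.py; python3 - <<'E'
from m import *
im,d,W,_,T=cloud('wrist'); measure(im,W)
E
```

```text
13.95 [505.  391.8 178.1] [-1.7979e+02 -3.7000e-01  3.0000e-02] F [0.65 0.4  0.6 ] open 91.6 grip 0.0
jar [532.  80.] n 3247 ztop 71.9 rect [610.1 191.8  50.1  43.6   8.7] circ [610.2 188.2  51. ] mean [610.1 191.5]
jar [284. 210.] n 1825 ztop 74.3 rect [501.4 392.9  39.2  38.6  15.6] circ [501.3 393.1  39.9] mean [502. 393.]
jar [376. 316.] n 718 ztop 72.7 rect [399.6 302.9  16.3  34.7   2.2] circ [392.1 302.6  34.7] mean [399.6 305.1]
saucer [291. 184.] n 1373 ztop 7.2 rect [506.9 391.4  68.8  58.9  86.6] circ [500.5 390.9  71.8] mean [513.4 386.1]
```

send_rows([
  {"translation":[1,1.9,0],"spin":0,"jaw":0.9},
  {"translation":[3,5.8,0],"spin":0,"jaw":0.9},
  {"translation":[5.2,10,0],"spin":0,"jaw":0.9},
  {"translation":[7.4,14.2,0],"spin":0,"jaw":0.9},
  {"translation":[9.6,18.4,0],"spin":0,"jaw":0.9},
])

```text
time: 14.5
tool_pos: [0.6, 0.2053, 0.1727]
tool_rot: [3.141, 0.0, 0.001]
contact_force: [1.3, 0.7, -0.1]
opening: 0.0826
grip_force: 0.0
```

send_rows([
  {"translation":[1.2,2.2,0],"spin":0,"jaw":0.9},
  {"translation":[1.2,2.2,1],"spin":0,"jaw":0.9},
  {"translation":[1.2,2.2,4],"spin":0,"jaw":0.9},
  {"translation":[1.2,2.2,8],"spin":0,"jaw":0.9},
  {"translation":[1.2,2.2,10],"spin":0,"jaw":0.9},
])

```text
time: 15.0
tool_pos: [0.6089, 0.1856, 0.0688]
tool_rot: [3.141, 0.006, 0.001]
contact_force: [0.2, 0.7, -0.7]
opening: 0.0823
grip_force: 0.0
```

send_rows([
  {"translation":[0,0,3],"spin":0,"jaw":0.9},
  {"translation":[0,0,4.8],"spin":0,"jaw":0.8},
  {"translation":[0,0,5.5],"spin":0,"jaw":0.73},
  {"translation":[0,0,5.5],"spin":0,"jaw":0.66},
  {"translation":[0,0,5.5],"spin":0,"jaw":0.6},
])

```text
time: 15.5
tool_pos: [0.612, 0.1855, 0.0185]
tool_rot: [-3.141, -0.001, 0.001]
contact_force: [0.9, -0.4, -0.1]
opening: 0.0575
grip_force: 0.0
```

send_rows([
  {"translation":[0,0,0],"spin":0,"jaw":0.53},
  {"translation":[0,0,0],"spin":0,"jaw":0.45},
  {"translation":[0,0,0],"spin":0,"jaw":0.45},
  {"translation":[0,0,0],"spin":0,"jaw":0.45},
  {"translation":[0,0,0],"spin":0,"jaw":0.45},
])

```text
time: 16.0
tool_pos: [0.6124, 0.1853, 0.0189]
tool_rot: [-3.141, -0.002, 0.0]
contact_force: [-1.1, 0.6, 6.2]
opening: 0.0497
grip_force: 18.0
```

send_rows([
  {"translation":[0,0,-0.5],"spin":0,"jaw":0.45},
  {"translation":[0,0,-2],"spin":0,"jaw":0.45},
  {"translation":[0,0,-6],"spin":0,"jaw":0.45},
  {"translation":[0,0,-10],"spin":0,"jaw":0.45},
  {"translation":[0,0,-12],"spin":0,"jaw":0.45},
], force=22)

```text
time: 16.5
tool_pos: [0.6132, 0.1851, 0.1425]
tool_rot: [-3.141, -0.006, 0.0]
contact_force: [0.4, 0.6, -1.0]
opening: 0.0495
grip_force: 22.0
```

send_rows([
  {"translation":[0,2,0],"spin":0,"jaw":0.45},
  {"translation":[-0.1,6,0],"spin":0,"jaw":0.45},
  {"translation":[-0.2,10.5,0],"spin":0,"jaw":0.45},
  {"translation":[-0.3,15,0],"spin":0,"jaw":0.45},
  {"translation":[-0.4,19.5,0],"spin":0,"jaw":0.45},
])

```text
time: 17.0
tool_pos: [0.6075, -0.0117, 0.1387]
tool_rot: [3.141, -0.001, 0.001]
contact_force: [1.0, -0.3, -2.1]
opening: 0.0495
grip_force: 22.0
```

send_rows([
  {"translation":[-0.1,4.5,0],"spin":0,"jaw":0.45},
  {"translation":[-0.2,9,0],"spin":0,"jaw":0.45},
  {"translation":[-0.3,13.5,0],"spin":0,"jaw":0.45},
  {"translation":[-0.4,17,0],"spin":0,"jaw":0.45},
  {"translation":[-0.4,18.7,0],"spin":0,"jaw":0.45},
])

```text
time: 17.5
tool_pos: [0.6033, -0.2006, 0.1385]
tool_rot: [3.14, -0.001, -0.003]
contact_force: [0.2, 0.2, -0.7]
opening: 0.0498
grip_force: 22.0
```

send_rows([
  {"translation":[0,0,0.5],"spin":0,"jaw":0.45},
  {"translation":[0,0,2],"spin":0,"jaw":0.45},
  {"translation":[0,0,4],"spin":0,"jaw":0.45},
  {"translation":[0,0,5],"spin":0,"jaw":0.45},
  {"translation":[0,0,5],"spin":0,"jaw":0.45},
])

```text
time: 18.0
tool_pos: [0.6029, -0.1952, 0.086]
tool_rot: [-3.14, 0.003, 0.002]
contact_force: [-0.5, 0.1, -0.7]
opening: 0.0494
grip_force: 22.0
```

```bash
python3 r.py; python3 - <<'E'
from m import *
im,d,W,_,T=cloud('wrist'); cv2.imwrite('pics/w4.png',im[...,::-1])
measure(im,W)
E
```

```text
18.0 [ 602.9 -195.2   86. ] [-1.799e+02  1.900e-01  1.000e-01] F [-0.55  0.15 -0.75] open 49.4 grip 22.0
jar [  8. 192.] n 753 ztop 62.7 rect [630.4 -26.7  10.9  27.7  81.6] circ [631.1 -22.2  27.8] mean [632.2 -29. ]
jar [278. 218.] n 633 ztop 80.1 rect [ 6.180e+02 -1.928e+02  1.600e+01  4.570e+01  2.000e-01] circ [ 610.  -192.8   45.7] mean [ 622.1 -190.7]
saucer [ 60. 174.] n 2398 ztop 7.2 rect [632.  -18.4  60.7  55.1   4.9] circ [629.5 -14.5  67.4] mean [634.6 -26. ]
saucer [289. 197.] n 3808 ztop 6.6 rect [ 612.5 -196.7   81.8   57.6   79.8] circ [ 600.2 -195.    82.9] mean [ 616.7 -198.2]
saucer [513. 309.] n 358 ztop 6.3 rect [ 515.9 -390.9   32.7   14.4    1.4] circ [ 516.  -391.1   34.4] mean [ 518.5 -391.9]
```

View pics/w4.png

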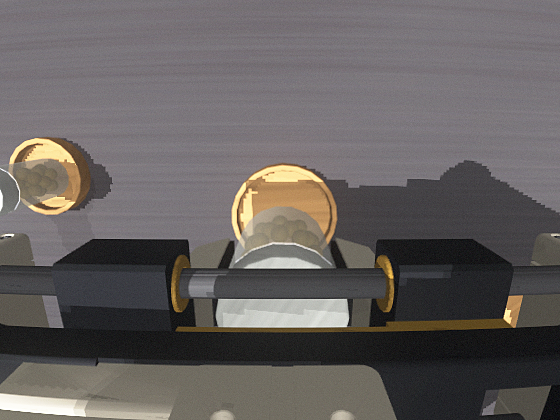

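send_rows([
  {"translation":[0,0,1],"spin":0,"jaw":0.45},
  {"translation":[0,0,3],"spin":0,"jaw":0.45},
  {"translation":[0,0,4.5],"spin":0,"jaw":0.45},
  {"translation":[0,0,5.3],"spin":0,"jaw":0.45},
  {"translation":[0,0,5.7],"spin":0,"jaw":0.45},
])

```text
time: 18.55
tool_pos: [0.6035, -0.1969, 0.0297]
tool_rot: [-3.141, 0.001, 0.0]
contact_force: [0.2, -0.4, -1.0]
opening: 0.0495
grip_force: 22.0
```

send_rows([
  {"translation":[0,0,0.2],"spin":0,"jaw":0.45},
  {"translation":[0,0,0.4],"spin":0,"jaw":0.45},
  {"translation":[0,0,0.55],"spin":0,"jaw":0.45},
  {"translation":[0,0,0.6],"spin":0,"jaw":0.45},
  {"translation":[0,0,0.6],"spin":0,"jaw":0.45},
])

```text
time: 19.05
tool_pos: [0.604, -0.1972, 0.025]
tool_rot: [3.141, -0.001, 0.0]
contact_force: [-0.6, 0.6, 0.3]
opening: 0.0495
grip_force: 22.0
```

send_rows([
  {"translation":[0,0,0],"spin":0,"jaw":0.45},
  {"translation":[0,0,0.03],"spin":0,"jaw":0.45},
  {"translation":[0,0,0.05],"spin":0,"jaw":0.45},
  {"translation":[0,0,0.05],"spin":0,"jaw":0.45},
  {"translation":[0,0,0.05],"spin":0,"jaw":0.45},
])

```text
time: 19.55
tool_pos: [0.604, -0.1972, 0.025]
tool_rot: [3.141, -0.001, 0.0]
contact_force: [-1.7, 0.3, 5.7]
opening: 0.0497
grip_force: 22.0
```

send_rows([
  {"translation":[0,0,0],"spin":0,"jaw":0.55},
  {"translation":[0,0,0],"spin":0,"jaw":0.58},
  {"translation":[0,0,0],"spin":0,"jaw":0.64},
  {"translation":[0,0,0],"spin":0,"jaw":0.73},
  {"translation":[0,0,0],"spin":0,"jaw":0.82},
])

```text
time: 20.05
tool_pos: [0.6038, -0.197, 0.024]
tool_rot: [3.142, 0.0, 0.0]
contact_force: [0.2, 0.2, -0.0]
opening: 0.0703
grip_force: 0.0
```

send_rows([
  {"translation":[0,0,-1],"spin":0,"jaw":0.9},
  {"translation":[0,0,-4],"spin":0,"jaw":1},
  {"translation":[0,0,-9],"spin":0,"jaw":1},
  {"translation":[0,0,-13],"spin":0,"jaw":1},
  {"translation":[0,0,-15],"spin":0,"jaw":1},
])

```text
time: 20.55
tool_pos: [0.6053, -0.1977, 0.1796]
tool_rot: [3.138, -0.007, 0.0]
contact_force: [-0.6, -0.6, 0.2]
opening: 0.0921
grip_force: 0.0
```

```bash
python3 r.py; python3 - <<'E'
from m import *
im,d,W,_,T=cloud('wrist'); measure(im,W)
E
```

```text
20.55 [ 605.3 -197.7  179.6] [ 1.7982e+02 -3.8000e-01  3.0000e-02] F [-0.59 -0.59  0.22] open 92.1 grip 0.0
jar [ 76. 174.] n 1175 ztop 70.0 rect [632.4 -16.8  29.9  28.5  87.3] circ [632.4 -17.   30.4] mean [632.6 -17.8]
jar [281. 210.] n 2887 ztop 78.3 rect [ 602.  -195.1   49.4   48.8   10.6] circ [ 601.9 -195.3   49.8] mean [ 602.7 -195.2]
saucer [114. 163.] n 1394 ztop 7.2 rect [633.3 -15.   59.1  61.7  14.6] circ [632.2 -12.5  67.2] mean [635.1 -24. ]
saucer [282. 179.] n 1408 ztop 7.0 rect [ 609.5 -192.1   63.    79.7    6.6] circ [ 602.1 -192.1   81.5] mean [ 618.  -196.1]
saucer [434. 251.] n 478 ztop 6.9 rect [ 538.8 -368.8   32.1   32.3   47.7] circ [ 537.6 -365.5   38.5] mean [ 538.4 -363.1]
```

send_rows([
  {"translation":[-1,-2.2,0],"spin":0,"jaw":1},
  {"translation":[-2.8,-6,0],"spin":0,"jaw":1},
  {"translation":[-4.7,-10.2,0],"spin":0,"jaw":1},
  {"translation":[-6.6,-14.3,0],"spin":0,"jaw":1},
  {"translation":[-8.5,-18.4,0],"spin":0,"jaw":1},
])

```text
time: 21.1
tool_pos: [0.5175, -0.0117, 0.1742]
tool_rot: [-3.142, -0.0, -0.0]
contact_force: [0.2, -0.0, -0.1]
opening: 0.092
grip_force: 0.0
```

send_rows([
  {"translation":[-1.9,-4.1,0],"spin":0,"jaw":1},
  {"translation":[-3.8,-8.2,0],"spin":0,"jaw":1},
  {"translation":[-5.7,-12.3,0],"spin":0,"jaw":1},
  {"translation":[-7.6,-16.4,0],"spin":0,"jaw":1},
  {"translation":[-9.5,-20.5,0],"spin":0,"jaw":1},
])

```text
time: 21.6
tool_pos: [0.4225, 0.1933, 0.1743]
tool_rot: [-3.142, -0.0, 0.0]
contact_force: [0.8, 0.3, 0.3]
opening: 0.0916
grip_force: 0.0
```

send_rows([
  {"translation":[-1.9,-4.1,0],"spin":0,"jaw":1},
  {"translation":[-3.5,-7.6,0],"spin":0,"jaw":1},
  {"translation":[-4.5,-9.8,0],"spin":0,"jaw":1},
  {"translation":[-4.5,-9.8,0],"spin":0,"jaw":1},
  {"translation":[-4.5,-9.8,0],"spin":0,"jaw":1},
])

```text
time: 22.1
tool_pos: [0.3784, 0.2898, 0.1741]
tool_rot: [3.141, -0.0, 0.002]
contact_force: [-0.0, 1.0, -0.6]
opening: 0.0916
grip_force: 0.0
```

```bash
python3 r.py; python3 - <<'E'
from m import *
im,d,W,_,T=cloud('wrist'); measure(im,W)
E
```

```text
22.1 [378.4 289.8 174.1] [ 1.7997e+02 -0.0000e+00  1.1000e-01] F [-0.01  1.02 -0.64] open 91.6 grip 0.0
jar [150.  49.] n 2627 ztop 74.1 rect [501.3 393.1  39.2  39.1  61.3] circ [501.  393.2  40.3] mean [500.9 392.4]
jar [443. 126.] n 3897 ztop 70.1 rect [444.4 161.6  49.3  48.6  83.7] circ [444.5 162.1  65.6] mean [444.9 162.8]
jar [282. 207.] n 4223 ztop 76.3 rect [3.776e+02 2.921e+02 5.880e+01 5.880e+01 2.000e-01] circ [377.3 292.1  59.9] mean [378.3 292. ]
saucer [189.  63.] n 1969 ztop 7.0 rect [501.3 385.6  57.5  70.3  69.8] circ [504.1 392.8  72.9] mean [500.1 378.9]
```

send_rows([
  {"translation":[0,0,1],"spin":0,"jaw":1},
  {"translation":[0,0,4],"spin":0,"jaw":1},
  {"translation":[0,0,8],"spin":0,"jaw":1},
  {"translation":[0,0,11],"spin":0,"jaw":1},
  {"translation":[0,0,13],"spin":0,"jaw":1},
])

```text
time: 22.65
tool_pos: [0.3779, 0.288, 0.0414]
tool_rot: [3.14, 0.003, -0.002]
contact_force: [-0.7, 0.2, -1.0]
opening: 0.0917
grip_force: 0.0
```

send_rows([
  {"translation":[0,0,1.5],"spin":0,"jaw":1},
  {"translation":[0,0,2.3],"spin":0,"jaw":0.9},
  {"translation":[0,0,2.3],"spin":0,"jaw":0.83},
  {"translation":[0,0,2.3],"spin":0,"jaw":0.76},
  {"translation":[0,0,2.3],"spin":0,"jaw":0.69},
])

```text
time: 23.15
tool_pos: [0.3792, 0.29, 0.0218]
tool_rot: [-3.141, -0.002, 0.0]
contact_force: [-0.1, 0.1, 0.4]
opening: 0.0668
grip_force: 0.0
```

send_rows([
  {"translation":[0,0,0],"spin":0,"jaw":0.63},
  {"translation":[0,0,0],"spin":0,"jaw":0.56},
  {"translation":[0,0,0],"spin":0,"jaw":0.56},
  {"translation":[0,0,0],"spin":0,"jaw":0.56},
  {"translation":[0,0,0],"spin":0,"jaw":0.56},
], force=25)

```text
time: 23.65
tool_pos: [0.3791, 0.2901, 0.0218]
tool_rot: [-3.141, -0.001, 0.001]
contact_force: [-0.4, -0.6, 6.5]
opening: 0.0598
grip_force: 25.0
```

send_rows([
  {"translation":[0,0,-0.5],"spin":0,"jaw":0.56},
  {"translation":[0,0,-2],"spin":0,"jaw":0.56},
  {"translation":[0,0,-6],"spin":0,"jaw":0.56},
  {"translation":[0,0,-10],"spin":0,"jaw":0.56},
  {"translation":[0,0,-12],"spin":0,"jaw":0.56},
])

```text
time: 24.15
tool_pos: [0.3793, 0.2904, 0.1442]
tool_rot: [-3.14, -0.003, 0.001]
contact_force: [0.1, 0.3, -2.5]
opening: 0.0593
grip_force: 25.0
```

send_rows([
  {"translation":[0.4,2,0],"spin":0,"jaw":0.56},
  {"translation":[1.1,5.5,0],"spin":0,"jaw":0.56},
  {"translation":[1.9,9.9,0],"spin":0,"jaw":0.56},
  {"translation":[2.8,14.3,0],"spin":0,"jaw":0.56},
  {"translation":[3.6,18.7,0],"spin":0,"jaw":0.56},
])

```text
time: 24.65
tool_pos: [0.4144, 0.1014, 0.1412]
tool_rot: [3.142, 0.0, 0.001]
contact_force: [1.1, -0.0, -2.5]
opening: 0.0596
grip_force: 25.0
```

send_rows([
  {"translation":[0.9,4.5,0],"spin":0,"jaw":0.56},
  {"translation":[1.7,9,0],"spin":0,"jaw":0.56},
  {"translation":[2.6,13.5,0],"spin":0,"jaw":0.56},
  {"translation":[3.5,18,0],"spin":0,"jaw":0.56},
  {"translation":[4.4,22.5,0],"spin":0,"jaw":0.56},
])

```text
time: 25.15
tool_pos: [0.4584, -0.1238, 0.1412]
tool_rot: [-3.141, 0.0, 0.0]
contact_force: [1.1, 0.5, -2.8]
opening: 0.0598
grip_force: 25.0
```

send_rows([
  {"translation":[0.9,4.5,0],"spin":0,"jaw":0.56},
  {"translation":[1.7,9,0],"spin":0,"jaw":0.56},
  {"translation":[2.6,13.5,0],"spin":0,"jaw":0.56},
  {"translation":[3.5,18,0],"spin":0,"jaw":0.56},
  {"translation":[4.3,22,0],"spin":0,"jaw":0.56},
])

```text
time: 25.65
tool_pos: [0.5016, -0.3441, 0.1408]
tool_rot: [-3.141, 0.001, -0.0]
contact_force: [0.5, 0.2, -1.5]
opening: 0.0595
grip_force: 25.0
```

send_rows([
  {"translation":[0.5,2.5,0],"spin":0,"jaw":0.56},
  {"translation":[0.7,3.7,1],"spin":0,"jaw":0.56},
  {"translation":[0.7,3.7,3],"spin":0,"jaw":0.56},
  {"translation":[0.7,3.7,5],"spin":0,"jaw":0.56},
  {"translation":[0.7,3.7,5],"spin":0,"jaw":0.56},
])

```text
time: 26.15
tool_pos: [0.5069, -0.3764, 0.0872]
tool_rot: [-3.136, 0.006, 0.001]
contact_force: [-1.3, 0.2, -1.9]
opening: 0.0595
grip_force: 25.0
```

```bash
python3 r.py; python3 - <<'E'
from m import *
im,d,W,_,T=cloud('wrist'); cv2.imwrite('pics/w5.png',im[...,::-1])
measure(im,W)
E
```

```text
26.15 [ 506.9 -376.4   87.2] [-1.7967e+02  3.4000e-01  6.0000e-02] F [-1.26  0.17 -1.87] open 59.5 grip 25.0
jar [ 3. 92.] n 267 ztop 63.9 rect [ 595.6 -217.3    5.5   29.4   76.4] circ [ 596.1 -215.    29.4] mean [ 596.8 -218.1]
jar [12. 85.] n 142 ztop 57.8 rect [ 597.2 -219.     2.9   15.2   80.6] circ [ 597.2 -218.7   15.2] mean [ 597.8 -219.1]
jar [267. 207.] n 499 ztop 79.1 rect [ 529.7 -365.1    7.5   38.8   20.1] circ [ 526.3 -366.4   38.8] mean [ 531.5 -365.3]
jar [317. 214.] n 127 ztop 80.3 rect [ 526.8 -393.5   19.4    2.1   47.7] circ [ 526.  -392.8   19.4] mean [ 527.4 -393.1]
saucer [55. 83.] n 3346 ztop 7.4 rect [ 605.1 -201.2   81.8   65.4    2.1] circ [ 605.  -190.5   88.3] mean [ 603.6 -212. ]
saucer [297. 190.] n 4393 ztop 6.7 rect [ 519.1 -381.5   92.6   63.6   80.8] circ [ 504.5 -379.    93.6] mean [ 525.6 -384.6]
```

View pics/w5.png

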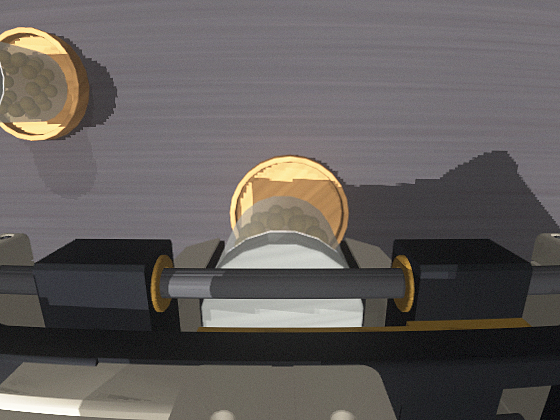

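send_rows([
  {"translation":[0,0.15,1],"spin":0,"jaw":0.56},
  {"translation":[0,0.15,3],"spin":0,"jaw":0.56},
  {"translation":[0,0.15,4.5],"spin":0,"jaw":0.56},
  {"translation":[0,0.15,5.3],"spin":0,"jaw":0.56},
  {"translation":[0,0.15,5.7],"spin":0,"jaw":0.56},
])

```text
time: 26.7
tool_pos: [0.5087, -0.3803, 0.0333]
tool_rot: [-3.141, 0.001, 0.001]
contact_force: [0.7, 0.4, -2.6]
opening: 0.0597
grip_force: 25.0
```

send_rows([
  {"translation":[0,0,0.2],"spin":0,"jaw":0.56},
  {"translation":[0,0,0.4],"spin":0,"jaw":0.56},
  {"translation":[0,0,0.55],"spin":0,"jaw":0.56},
  {"translation":[0,0,0.6],"spin":0,"jaw":0.56},
  {"translation":[0,0,0.6],"spin":0,"jaw":0.56},
])

```text
time: 27.2
tool_pos: [0.509, -0.3807, 0.0284]
tool_rot: [3.141, -0.0, 0.0]
contact_force: [-0.6, 0.9, -1.5]
opening: 0.0594
grip_force: 25.0
```

send_rows([
  {"translation":[0,0,0],"spin":0,"jaw":0.56},
  {"translation":[0,0,0.03],"spin":0,"jaw":0.56},
  {"translation":[0,0,0.05],"spin":0,"jaw":0.56},
  {"translation":[0,0,0.05],"spin":0,"jaw":0.56},
  {"translation":[0,0,0.05],"spin":0,"jaw":0.56},
])

```text
time: 27.7
tool_pos: [0.5089, -0.3807, 0.0279]
tool_rot: [3.141, -0.0, 0.0]
contact_force: [-0.6, -0.7, 0.9]
opening: 0.0598
grip_force: 25.0
```

send_rows([
  {"translation":[0,0,0.02],"spin":0,"jaw":0.56},
  {"translation":[0,0,0.03],"spin":0,"jaw":0.56},
  {"translation":[0,0,0.03],"spin":0,"jaw":0.56},
  {"translation":[0,0,0.03],"spin":0,"jaw":0.56},
  {"translation":[0,0,0.03],"spin":0,"jaw":0.56},
])

```text
time: 28.2
tool_pos: [0.5089, -0.3807, 0.0278]
tool_rot: [3.141, -0.0, 0.0]
contact_force: [-2.0, -0.1, 4.9]
opening: 0.0596
grip_force: 25.0
```

send_rows([
  {"translation":[0,0,0],"spin":0,"jaw":0.66},
  {"translation":[0,0,0],"spin":0,"jaw":0.69},
  {"translation":[0,0,0],"spin":0,"jaw":0.75},
  {"translation":[0,0,0],"spin":0,"jaw":0.84},
  {"translation":[0,0,0],"spin":0,"jaw":0.93},
])

```text
time: 28.7
tool_pos: [0.5088, -0.3806, 0.0272]
tool_rot: [3.142, 0.0, 0.0]
contact_force: [-0.2, 0.9, -0.6]
opening: 0.0807
grip_force: 0.0
```

send_rows([
  {"translation":[0,0,-1],"spin":0,"jaw":1},
  {"translation":[0,0,-4],"spin":0,"jaw":1},
  {"translation":[0,0,-9],"spin":0,"jaw":1},
  {"translation":[0,0,-13],"spin":0,"jaw":1},
  {"translation":[0,0,-15],"spin":0,"jaw":1},
])

```text
time: 29.2
tool_pos: [0.5101, -0.3816, 0.1828]
tool_rot: [3.136, -0.005, 0.001]
contact_force: [0.6, 0.0, 0.2]
opening: 0.0916
grip_force: 0.0
```

send_rows([
  {"translation":[-1,0,-1],"spin":0,"jaw":1},
  {"translation":[-4,0,-2],"spin":0,"jaw":1},
  {"translation":[-7,0,-2],"spin":0,"jaw":1},
  {"translation":[-10,0,-2],"spin":0,"jaw":1},
  {"translation":[-10,0,-2],"spin":0,"jaw":1},
])

```text
time: 29.7
tool_pos: [0.4051, -0.38, 0.1969]
tool_rot: [-3.14, 0.003, -0.002]
contact_force: [-0.2, 0.0, -0.4]
opening: 0.092
grip_force: 0.0
```

```bash
python3 r.py; python3 - <<'E'
from m import *
for n in('top','side','wrist'):
    im,d,W,_,T=cloud(n); cv2.imwrite(f'pics/{n}9.png',im[...,::-1]); print(n); measure(im,W)
E
```

```text
29.7 [ 405.1 -380.   196.9] [-1.7989e+02  1.6000e-01 -1.1000e-01] F [-0.16  0.02 -0.42] open 92.0 grip 0.0
top
jar [299. 148.] n 151 ztop 70.1 rect [634.5 -17.2  29.7  26.9   1.3] circ [634.5 -17.7  29.9] mean [633.8 -17.7]
jar [379. 162.] n 449 ztop 77.8 rect [ 604.9 -197.7   47.8   49.9    1.3] circ [ 604.4 -197.9   51.1] mean [ 604.4 -197.5]
jar [118. 202.] n 289 ztop 73.7 rect [503.6 389.5  38.5  37.9  39.7] circ [502.8 389.3  40.6] mean [503.1 388.8]
jar [460. 206.] n 663 ztop 81.9 rect [ 509.2 -380.6   57.8   58.2    1.1] circ [ 509.2 -380.3   60.9] mean [ 509.1 -380.1]
jar [219. 230.] n 487 ztop 70.2 rect [445.8 157.7  48.5  48.   83.2] circ [446.  157.   65.4] mean [446.  157.3]
jar [422. 262.] n 311 ztop 66.1 rect [ 384.5 -296.1   38.6   37.9   19.2] circ [ 384.8 -296.2   50.2] mean [ 384.8 -295.6]
saucer [304. 158.] n 102 ztop 8.5 rect [620.7 -30.6  20.   50.4  40.7] circ [627.8 -24.5  50.4] mean [620.5 -30.8]
saucer [363. 158.] n 62 ztop 7.1 rect [ 624.9 -173.1    9.5   47.7   48.7] circ [ 622.  -176.4   47.7] mean [ 625.2 -174.4]
saucer [376. 179.] n 70 ztop 12.1 rect [ 5
[... 1564 characters left out ...]
[501.5 397.2  68.   57.8  15.5] circ [502.7 392.1  69.4] mean [500.4 402.8]
wrist
jar [61.  2.] n 82 ztop 64.6 rect [ 578.1 -192.1   22.1    3.1   86.4] circ [ 579.1 -192.2   22.1] mean [ 577.7 -194.8]
jar [282.  81.] n 4532 ztop 82.2 rect [ 507.5 -378.3   58.6   59.    56.4] circ [ 507.3 -378.2   59.9] mean [ 507.7 -378.3]
jar [194. 223.] n 1545 ztop 66.1 rect [ 382.1 -294.1   37.7   38.5   17.8] circ [ 382.3 -294.2   50.5] mean [ 384.8 -295.3]
saucer [107.  19.] n 910 ztop 7.2 rect [ 578.8 -197.9   31.8   72.9    5.2] circ [ 592.9 -196.6   73. ] mean [ 578.8 -204.5]
saucer [290. 112.] n 1029 ztop 7.2 rect [ 496.6 -381.2   65.3   84.3    7.5] circ [ 508.4 -378.6   90.3] mean [ 485.7 -386. ]
```

View pics/side9.png

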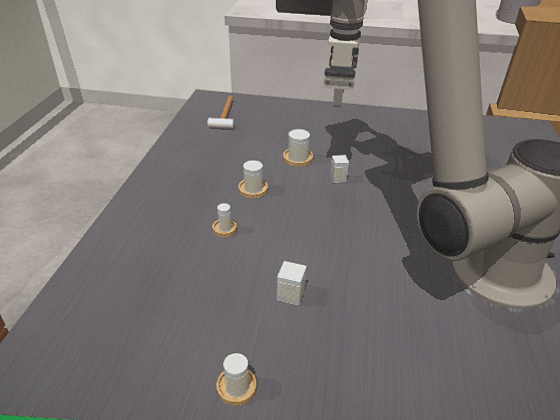

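View pics/wrist9.png

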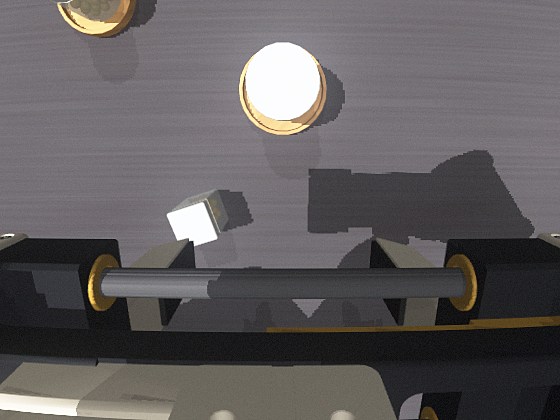

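In the final pictures all four jars stand upright and centred in their own saucers: side view (224,218), (236,378), (253,178) and (299,147). Each cap top reads its jar's height plus 6 mm. The square jars haven't moved, and the arm is clear.

```bash
python3 -c "
from cell import job
print(job.hand_in())"
```

```text
the job is handed in; nothing more can be done
None
```

All four round jars are standing upright in their matching saucers, the two square jars have not moved, and the job is handed in at about 30 s of the 112 s limit.

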